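Pack the burnishing kit into the locked tray under the tiled shelf

ROBOT

A 6-joint arm with a two-finger parallel gripper is mounted at the origin on the work surface. World frame = base frame: x ahead of the robot, y to its left, z up, the work surface at z = 0. Lengths are in m, angles in rad, forces in N, time in s.
With the tool pointing down it reaches from about 0.25 to 0.725 m from the base axis. Payload 4 kg.
Tool frame: the origin (TCP) lies midway between the tips of the shut fingers; the grasp point (between the pads) lies 19 mm behind it; x points along the fingers, y is the direction in which the jaws open and shut, and the axes are right-handed (so a half turn about x gives the same grasp; the last joint's range is limited). The gripper opens to 85 mm and grips with 20 to 120 N. Pads are 22 mm wide; open, the fingers measure 114 mm over their backs; the gripper's body (76 mm by 85 mm) begins 54 mm behind the grasp point. The pads swing forward as they close: fully open they stand 13 mm farther back than shut.
Start: joints at [1.315, 0.241, 0.005, 1.335, 0, 1.571], TCP at [0.127, 0.484, 0.231] pointing down, gripper open.
Joint ranges: [-2.72, 2.72], [-1.05, 1.87], [-1.09, 1.28], [-1.99, 2.15], [-1.42, 1.44], [-3.14, 3.14]. Speed limits (rad/s): [2.79, 2.79, 3.14, 3.14, 3.14, 3.14].

INTERFACE

Orientations are given as a unit quaternion [x, y, z, w].
In Python, from workcell import * gives the robot as it stands.
- The arm moves only by the tool play_rows, never from a script. Its argument "plan" is a list of rows, each a list of 7 numbers: the shift along the tool's x, y, z in mm, then the turn, a rotation vector about the tool's x, y, z in rad, then the closure, from -1 (fully open) to 1 (shut). In form: [[x, y, z, rx, ry, rz, grip], ...]. A call has 1 to 20 rows; each row shifts and turns the commanded pose from where the row before left it, along the tool's axes as they then stand; what a row does not reach is not made up. A row lasts 1/12 s, in which the tool goes at most 41.7 mm and 7.16 degrees, less where a joint would pass 70% of its speed; a pose out of reach is approached as far as the arm can. A call with a gripper value outside its range is refused whole. The fingers move at their own pace and stop on an object; the grip force is fixed at half the most. Time passes only in rows, so rows that do not move let the fingers close. It gives the time, the measured TCP pose, the force and the opening at its end, in the units of the state.
- get_obs(): the state, without advancing time (a new reading comes with each control period).
- camera(name): name is "scene" or "side" or "wrist"; returns a dict with "frame" (480x640x3 uint8, red, green, blue), "depth" (480x640 float32, m along the optical axis (not along the pixel's ray), 0 where there is no reading), "fx", "fy", "cx", "cy" (pixels), "distortion" ([k1, k2, p1, p2, k3] as OpenCV has them; the pictures are not rectified), "camera_from_world" (4x4, takes a point from world to camera coordinates). Camera axes: x right, y up, looking along -z (the intrinsics and any distortion apply to the point x, -y, -z); pixel columns grow to the right and rows downward; lengths in m; the calibration is good to about 2 mm. A picture is of the moment at which its call begins.
- job_done(): hands the job in, once; it reports no verdict.
Trained networks look in a picture, given as the dict that the camera call returned (one of the last four; its "shot" number tells which), for a name from the list of things; names that differ only in an ending like _2 or _b are one class to them, and where a whole thing is asked for, a point or a joint stands for the part that bears it (a point fixed in the world has none). Each returns a list of dicts, best first, with "confidence" (0 to 1); they miss things now and then, are a little off and sometimes report something else, mostly with a low value. They report only what shows in the picture. A call takes as long as a camera call.
- search_frame(thing, picture): "centre" ([x, y, z] in m, in world coordinates, good to about 4 mm: the middle of the surface that is visible of it).
- pinpoint(thing, picture): "centre" ([x, y, z] in m, in world coordinates, good to about 4 mm: a listed point, or the origin of a listed thing).
The state is a dict: "clock": time; "joint_pos": joint angles; "joint_vel": joint speeds; "tau": joint torques, N m; "eef_pos": TCP position; "tool_rot": TCP orientation; "ft_force": force on the tool from outside, world axes, zero at the start; "ft_torque": the same for the moment, N m; "grip_width": finger opening in m.
Only numpy, scipy, OpenCV 4.12 (cv2) and the standard library are available. Lean on these libraries where they do the work, as an engineer would, in place of code of your own. Each camera call takes 0.05 s, during which the arm holds its last target. There are 200 camera calls.

TASK

Turn the cam knob under the tiled shelf fully open, draw the tray out from under the shelf until it is clear of it, and stand every piece of the burnishing kit that is on the table (round burnishing stone, cork-lidded jars, plaster press mould, wooden sanding block, flat round tin) upright on the tray's floor, side by side. Then slide the loaded tray all the way home and turn the knob fully back to locked. Leave the mermaid, stick jar, brush washer, bowl, spatula and bird where they are.

Things in the scene. Friction and masses are not known exactly. Their poses are not given: they have to be found in the camera images.
- shelf: Low cobalt-tiled shelf, fixed (place and yaw vary). Origin on the table top below the middle of its front edge; x points level into the shelf, away from the robot, y left along the edge, z up. Board: x 0 to 200, y -175 to 225 mm, underside 95, top 115 mm above the table; dark wood end panels below it.
- channel_front (a point): Middle between the front ends of the two guide rails, at table height, 190 mm in front of the shelf's front edge. The rails, 15 mm high, 10 mm thick, inner faces 132 mm left and right of the middle, run from here along the shelf's x under the shelf to a back stop 182 mm behind the shelf's front edge; the tray slides between them.
- tray: Wooden tray (0.4 to 0.65 kg) sliding on the table, 3 mm play to each rail. Origin: underside centre; axes as the shelf's. Outside 148 (x) x 258 (y) mm; walls 6 mm thick, 18 mm high, front panel (-x) 40 mm. Home: origin at x = 103 to 108, y = 0 mm in the shelf frame, back wall at the stop. Drawn 200 mm out from there it is clear of the shelf and still between the rails.
- tray_floor (a point): Centre of the tray's inner floor, 5 mm above the table; inside 136 (x) x 246 (y) mm.
- tray_handle (a point): Grip point of the tray's pull: upright wooden post 16 x 16 mm, top 100 mm above the table; the point is on its axis 80 mm above the table and 149 mm in front (-x) of the tray's origin. A flat stem, its top 36 mm above the table, joins it to the front panel.
- knob (a joint): Angle (rad) of the quarter-turn cam knob under the shelf: 0 locked, 1.571 fully open, with end stops; grows clockwise seen from above. Dry friction 0.15 N m, stays where left. Locked, a tongue hanging from it stands before the left end of the tray's front panel and blocks the tray (6 mm play); it is clear above about 1.2 rad.
- knob_axis (a point): Point on the knob's vertical axis, 78 mm above the table, 18 mm behind the shelf's front edge, 150 mm left of its middle. The steel hub, 60 mm diameter, hangs from 95 down to 68 mm above the table, mostly hidden by the shelf.
- knob_grip (a point): Round upright brass finger-grip, 18 mm diameter, on the end of the knob's wing arm, 80 mm from the knob's axis, in front of the shelf edge. Point on its axis 115 mm above the table; grip top 135, arm 72 to 84 mm above the table. Locked, the arm points to (-x, -y) of the shelf at 45 degrees (before the tray); open, to (-x, +y) at 45 degrees (away left).
- mermaid: Bystander: red-painted terracotta mermaid figure about 115 mm high, on the shelf. Origin under its base.
- stick_jar: Bystander: glass jar of wooden stirring sticks, 64 mm diameter, 105 mm high with the sticks, on the shelf. Origin under its base.
- washer: Bystander: open brass brush washer, 76 mm diameter, 55 mm high, on the table. Origin under its base.
- bowl: Bystander: small terracotta bowl, 72 mm diameter, 32 mm high, on the table. Origin under its base.
- spatula: Bystander: spatula lying on the table, about 160 mm long. Origin under its middle.
- bird: Bystander: little terracotta bird figure, about 55 mm high, on the table. Origin under its base.
- stone: To be packed (may be absent): round burnishing stone of bare terracotta: a thick pebble-like disc, 52 mm diameter and 36 mm high, straight-sided between 8 and 27 mm up, narrower at top and foot. Stands on the table to the left or right of the tray's channel. Origin at the centre of its underside, z up.
- jar_a: To be packed (may be absent): small white ceramic jar with a cork lid, an upright cylinder 50 mm diameter, 44 mm high. Stands on the table to the left or right of the tray's channel. Origin at the centre of its underside, z up.
- jar_b: To be packed (may be absent): a second small white ceramic jar with a cork lid, same as jar_a. Stands on the table to the left or right of the tray's channel. Origin at the centre of its underside, z up.
- mould: To be packed (may be absent): pale plaster press mould, a block 62 x 42 x 36 mm (its own x, y, z) with a small round terracotta-coloured inset on top. Stands on the table to the left or right of the tray's channel. Origin at the centre of its underside, z up.
- block: To be packed (may be absent): wooden sanding block with a cork sole, 60 x 36 x 38 mm (its own x, y, z). Stands on the table to the left or right of the tray's channel. Origin at the centre of its underside, z up.
- tin: To be packed (may be absent): flat round aluminium tin with a lid, 54 mm diameter, 34 mm high. Stands on the table to the left or right of the tray's channel. Origin at the centre of its underside, z up.

How it is judged:
By the outcome, as a careful person would: the job done as asked, in the order asked, and still so for the second after the job is handed in, with the robot touching nothing.
Of stone, jar_a, jar_b, mould, block, tin only 4 to 6 are there at a start; the rules pass over those that are not, and their reading is None.
At some moment in a run one of stone, jar_a, jar_b, mould, block, tin may be knocked a few centimetres aside while the robot is not near it.
It also fails if it takes over 210 s, if anything falls off the work surface, if the arm or the gripper's body presses on something with over 40 N, if the wrist force passes 120 N, or if a joint passes its speed limit or range.

## Working session

There is one attempt and no reset: what is moved stays moved. The work goes in short steps, Python scripts to look and compute and a tool call to move; the robot and the scene stay as the last step left them, time stands still between calls to the robot, and variables do not carry over. Pictures are saved under pics/ and viewed, about 12 in all and at most 16, crops included, and the job is handed in when it is done.

Besides the shell and the picture viewer there is one more tool, called after "Emit:" in YAML: its name, and indented under it one key for each argument. play_rows: Moves the arm, as the interface text tells. Its arguments: {"type":"object","properties":{"plan":{"type":"array","items":{"type":"array","items":{"type":"number"}}}},"required":["plan"]}

```bash
ls; mkdir -p pics
cat > h.py <<'E'
from workcell import *
import numpy as np, cv2
from scipy.spatial.transform import Rotation as R
def save(c,n): cv2.imwrite('pics/'+n+'.png',c['frame'][:,:,::-1])
def cloud(c):
    d=c['depth'];v,u=np.nonzero(d>0)
    K=np.array([[c['fx'],0,c['cx']],[0,c['fy'],c['cy']],[0,0,1]])
    n=cv2.undistortPoints(np.stack([u,v],1).astype(np.float64)[:,None],K,np.array(c['distortion']))[:,0]
    z=d[v,u];P=np.stack([n[:,0]*z,-n[:,1]*z,-z,np.ones_like(z)],1)
    return (P@np.linalg.inv(c['camera_from_world']).T)[:,:3],u,v
E
python3 - <<'E'
from h import *
np.set_printoptions(precision=4,suppress=True)
o=get_obs(); print({k:np.round(v,3) for k,v in o.items()})
print(R.from_quat(o['tool_rot']).as_matrix())
for n in ['scene','side']:
    c=camera(n); save(c,n+'0')
    print(n, np.linalg.inv(c['camera_from_world'])[:3,3])
    for t in ['shelf','channel_front','tray','tray_floor','tray_handle','knob_axis','knob_grip','washer','bowl','spatula','bird','stone','jar_a','mould','block','tin']:
        r=pinpoint(t,c); print(t,[(np.round(x['centre'],3).tolist(),round(x['confidence'],2)) for x in r[:3]])
E
```

```text
pics
{'clock': np.float64(0.0), 'joint_pos': array([1.315, 0.241, 0.004, 1.335, 0.   , 1.571]), 'joint_vel': array([ 0.   , -0.001,  0.002,  0.003,  0.   , -0.001]), 'tau': array([  0.001, -37.232,  25.241,   0.017,   0.   ,   0.   ]), 'eef_pos': array([0.126, 0.483, 0.23 ]), 'tool_rot': array([ 0.089,  0.701, -0.091,  0.701]), 'ft_force': array([ 0.503, -0.864, -0.27 ]), 'ft_torque': array([-0.013, -0.061,  0.048]), 'grip_width': np.float64(0.085)}
[[-0.0006  0.2531  0.9674]
 [-0.002   0.9674 -0.2531]
 [-1.     -0.0021 -0.    ]]
scene [ 1.2215 -0.4572  1.0264]
shelf [([0.703, 0.023, -0.002], 0.72), ([0.494, -0.471, 0.003], 0.3)]
channel_front []
tray []
tray_floor []
tray_handle [([0.652, 0.033, 0.085], 0.8), ([0.703, 0.022, -0.002], 0.72)]
knob_axis [([0.73, 0.175, 0.08], 0.6), ([0.32, -0.407, -0.002], 0.53)]
knob_grip [([0.668, 0.129, 0.117], 0.73), ([0.701, 0.025, 0.0], 0.72), ([0.318, -0.409, -0.0], 0.46)]
washer [([0.491, -0.472, -0.001], 0.57)]
bowl [([0.32, -0.408, -0.004], 0.83), ([0.524, -0.299, -0.001], 0.16)]
spatula [([0.625, 0.433, -0.002], 0.8)]
bird [([0.393, 0.468, -0.001], 0.69), ([0.421, -0.333, 0.0], 0.65)]
stone []
jar_a [([0.524, -0.297, -0.002], 0.91), ([0.502, 0.392, -0.002], 0.83)]
mould [([0.419, -0.333, 0.0], 0.73)]
block [([0.42, 0.319, -0.003], 0.6)]
tin [([0.803, 0.127, 0.116], 0.71)]
side [0.5014 1.0346 0.7233]
shelf [([0.702, 0.027, 0.0], 0.83)]
channel_front []
tray []
tray_floor []
tray_handle [([0.653, 0.03, 0.081], 0.91), ([0.397, 0.47, -0.001], 0.38)]
knob_axis [([0.736, 0.174, 0.077], 0.82)]
knob_grip [([0.669, 0.132, 0.115], 0.96)]
washer [([0.493, -0.468, -0.001], 0.78)]
bowl [([0.321, -0.411, 0.0], 0.77)]
spatula []
bird [([0.391, 0.471, -0.001], 0.78)]
stone []
jar_a [([0.503, 0.389, -0.001], 0.88), ([0.526, -0.305, 0.0], 0.68), ([0.491, -0.47, -0.002], 0.22)]
mould [([0.422, -0.335, 0.001], 0.66)]
block [([0.419, 0.32, -0.002], 0.94)]
tin []
```

View pics/scene0.png

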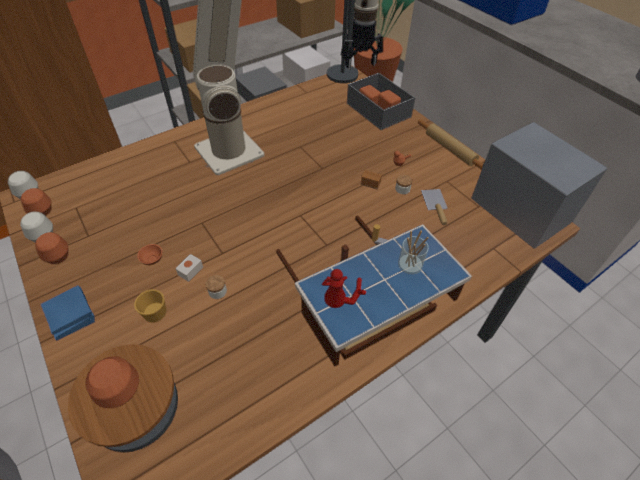

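View pics/side0.png

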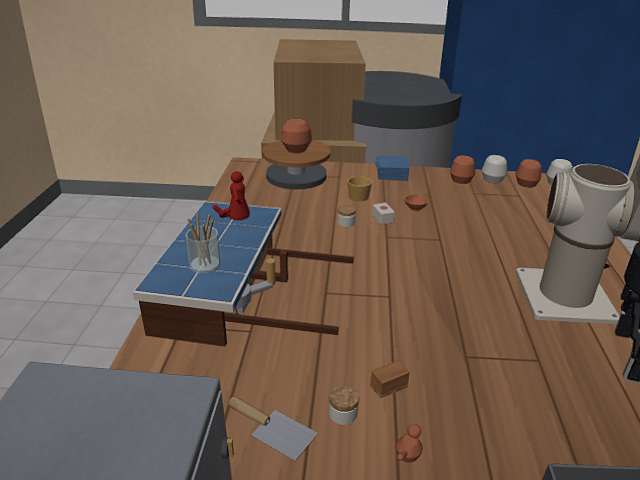

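The scene picture shows the shelf at (385,285), jars at (404,185) and (216,288), the block at (371,180) and the mould at (189,267). No stone or tin is visible, and the side picture agrees. Next I'll fit the yaws from depth.

```bash
cat >> h.py <<'E'
def rect(P,cx,cy,r,z0,z1):
    m=(np.hypot(P[:,0]-cx,P[:,1]-cy)<r)&(P[:,2]>z0)&(P[:,2]<z1)
    if m.sum()<5: return None
    (x,y),(w,h),a=cv2.minAreaRect((P[m,:2]*1000).astype(np.float32)); return np.round([x,y,w,h,a,m.sum()],1).tolist()
E
python3 - <<'E'
from h import *
for n in ['scene','side']:
    c=camera(n); P,u,v=cloud(c); print(n)
    f=c['frame'][v,u].astype(int)
    m=(np.abs(P[:,2]-.115)<.006)&(P[:,0]>.6)&(P[:,0]<1.05)&(abs(P[:,1])<.35)&(f[:,2]>f[:,0]+30)
    (x,y),(w,h),a=cv2.minAreaRect((P[m,:2]*1000).astype(np.float32));print('shelf',x,y,w,h,a)
    print(cv2.boxPoints(((x,y),(w,h),a)).round(0).tolist())
    # rails
    m=(P[:,2]>.009)&(P[:,2]<.022)&(P[:,0]>.47)&(P[:,0]<.68)
    for s in (-1,1):
        q=m&(abs(P[:,1]-.03-s*.137)<.05); 
        if q.sum()>20:
            A=P[q,:2]; l=cv2.fitLine(A.astype(np.float32),cv2.DIST_HUBER,0,.001,.001).ravel(); print('rail',s,q.sum(),l, A[:,0].min(),A[:,0].max())
    for t,(cx,cy,z) in dict(jar1=(.503,.391,.044),jar2=(.525,-.3,.044),mould=(.42,-.334,.036),block=(.42,.32,.038)).items():
        print(t,rect(P,cx,cy,.06,z-.005,z+.006))
E
```

```text
scene
shelf 802.8765869140625 41.9671630859375 387.6881103515625 192.33799743652344 85.11341857910156
[[691.0, -143.0], [882.0, -159.0], [915.0, 227.0], [724.0, 243.0]]
rail -1 146 [ 0.99599147 -0.0894483   0.5603328  -0.1009417 ] 0.4972840224712677 0.6273262469109104
rail 1 92 [ 0.99182236 -0.12762614  0.5572752   0.17357248] 0.520640688097051 0.6140112846406351
jar1 [504.7, 388.1, 45.8, 51.9, 49.3, 133.0]
jar2 [526.0, -300.9, 48.1, 50.9, 63.8, 246.0]
mould [422.7, -335.7, 44.0, 63.0, 21.2, 270.0]
block [423.5, 315.2, 61.0, 40.3, 32.6, 146.0]
side
shelf 798.8653564453125 43.747772216796875 396.11865234375 200.4512176513672 85.11103820800781
[[682.0, -145.0], [882.0, -162.0], [916.0, 233.0], [716.0, 250.0]]
rail -1 220 [ 0.9947997  -0.10185095  0.5591261  -0.09458166] 0.49911639554888126 0.6709417819211635
rail 1 390 [ 0.9956881 -0.0927643  0.5970431  0.1758922] 0.521757028377279 0.6795145433575138
jar1 [502.4, 392.9, 48.7, 49.8, 39.1, 528.0]
jar2 [525.0, -297.1, 50.2, 47.5, 64.1, 121.0]
mould [421.1, -329.2, 41.4, 66.3, 18.3, 127.0]
block [422.0, 320.5, 60.8, 39.0, 32.9, 504.0]
```

```bash
cat >> h.py <<'E'
np.set_printoptions(precision=4,suppress=True)
S0=np.array([.700,.026]); YAW=-.0853
RS=np.array([[np.cos(YAW),-np.sin(YAW)],[np.sin(YAW),np.cos(YAW)]])
def s2w(x,y): return S0+RS@np.array([x,y])
def w2s(p): return RS.T@(np.array(p)[:2]-S0)
def rot(psi,tilt=0):
    c,s=np.cos(psi),np.sin(psi)
    return R.from_matrix(np.array([[0,c,s],[0,s,-c],[-1,0,0]]))*R.from_rotvec([0,-tilt,0])
def go(xyz,psi,tilt=0,step=30,pose=None):
    "xyz = TCP world target; print shift (current tool axes, mm) then turn"
    o=get_obs(); p=np.array(o['eef_pos']); q=R.from_quat(o['tool_rot'])
    if pose: p,q=np.array(pose[0]),pose[1]
    d=q.inv().apply(np.array(xyz)-p)*1000; t=rot(psi,tilt); w=(q.inv()*t).as_rotvec()
    d2=t.inv().apply(np.array(xyz)-p)*1000
    n=int(np.ceil(np.linalg.norm(d)/step)); m=int(np.ceil(np.linalg.norm(w)/.11))
    print('shift',d.round(1),'n',n,'row',(d/max(n,1)).round(1),'| turn',w.round(3),'m',m,'row',(w/max(m,1)).round(4),'| shift if turned first',d2.round(1))
    return list(xyz),t
def grasp2tcp(g,psi,tilt=0): return np.array(g)+.019*rot(psi,tilt).apply([1,0,0])
E
python3 - <<'E'
from h import *
for n in ['scene','side']:
    c=camera(n); P,u,v=cloud(c)
    m=(P[:,2]>.1)&(P[:,2]<.14)&(np.hypot(P[:,0]-.668,P[:,1]-.128)<.03)
    print(n,m.sum(),np.median(P[m],0),rect(P,.668,.128,.03,.128,.14)); k=w2s(np.median(P[m,:2],0))-[.018,.15]; print(k,np.hypot(*k),np.degrees(np.arctan2(*k[::-1])))
psi=YAW+np.pi/2; g=[.669,.128,.180]
go(grasp2tcp(g,psi,.35),psi,.35)
E
```

```text
scene 79 [0.6718 0.1212 0.1247] [668.6, 124.1, 14.0, 19.6, 52.1, 35.0]
[-0.0542 -0.0576] 0.07907959713801477 -133.2549008069685
side 149 [0.6644 0.1329 0.121 ] [666.1, 126.5, 14.2, 20.4, 9.4, 51.0]
[-0.0625 -0.0466] 0.07796637311466761 -143.33436079536546
shift [  69.2 -205.8  621.3] n 22 row [ 3.1 -9.4 28.2] | turn [-0.169 -0.349  0.03 ] m 4 row [-0.0422 -0.0873  0.0074] | shift if turned first [ 262.9 -308.2  518.6]
```

Emit:
play_rows:
  plan:
    - [4.3,-12.9,38.8,0,0,0,-1]
    - [4.3,-12.9,38.8,0,0,0,-1]
    - [4.3,-12.9,38.8,0,0,0,-1]
    - [4.3,-12.9,38.8,0,0,0,-1]
    - [4.3,-12.9,38.8,0,0,0,-1]
    - [4.3,-12.9,38.8,0,0,0,-1]
    - [4.3,-12.9,38.8,0,0,0,-1]
    - [4.3,-12.9,38.8,0,0,0,-1]
    - [4.3,-12.9,38.8,0,0,0,-1]
    - [4.3,-12.9,38.8,0,0,0,-1]
    - [4.3,-12.9,38.8,0,0,0,-1]
    - [4.3,-12.9,38.8,0,0,0,-1]
    - [4.3,-12.9,38.8,0,0,0,-1]
    - [4.3,-12.9,38.8,0,0,0,-1]
    - [4.3,-12.9,38.8,0,0,0,-1]
    - [4.3,-12.9,38.8,0,0,0,-1]
    - [0,0,0,-0.042,-0.087,0.007,-1]
    - [0,0,0,-0.042,-0.087,0.007,-1]
    - [0,0,0,-0.042,-0.087,0.007,-1]
    - [0,0,0,-0.042,-0.087,0.007,-1]

```text
clock: 3.57
eef_pos: [0.6758, 0.1267, 0.161]
tool_rot: [0.023, 0.572, -0.036, 0.819]
ft_force: [0.9, 0.2, -0.4]
grip_width: 0.0854
```

Run:
```python
from h import *
c=camera('wrist'); save(c,'w1'); P,u,v=cloud(c)
print(np.linalg.inv(c['camera_from_world'])[:3,3], get_obs()['eef_pos'])
for t in ['knob_grip','knob_axis','tray_handle','shelf']:
    print(t,[(np.round(x['centre'],3).tolist(),round(x['confidence'],2)) for x in pinpoint(t,c)[:2]])
print(rect(P,.668,.126,.03,.127,.14))
psi=YAW+np.pi/2
go(grasp2tcp([.668,.126,.115],psi,.35),psi,.35)
```

```text
[0.5653 0.1358 0.2719] [0.668  0.1258 0.1562]
knob_grip [([0.668, 0.124, 0.116], 0.61)]
knob_axis [([0.733, 0.172, 0.081], 0.97)]
tray_handle [([0.649, 0.034, 0.082], 0.95)]
shelf []
[665.9, 126.0, 17.2, 18.0, 68.2, 1431.0]
shift [ 62.6  -2.1 -24.8] n 3 row [20.9 -0.7 -8.3] | turn [-0.002  0.     0.001] m 1 row [-0.0016  0.0002  0.001 ] | shift if turned first [ 62.6  -2.1 -24.8]
```

Emit:
play_rows:
  plan:
    - [15.5,-0.5,-6.5,0,0,0,-1]
    - [15.5,-0.5,-6.5,0,0,0,-1]
    - [15.5,-0.5,-6.5,0,0,0,-1]
    - [15.5,-0.5,-6.5,0,0,0,-1]
    - [0,0,0,0,0,0,-1]
    - [0,0,0,0,0,0,-1]
    - [0,0,0,0,0,0,-1]
    - [0,0,0,0,0,0,-1]

```text
clock: 4.48
eef_pos: [0.6738, 0.1256, 0.0978]
tool_rot: [0.025, 0.572, -0.036, 0.819]
ft_force: [-0.1, 0.2, 0.3]
grip_width: 0.0854
```

Run:
```python
from h import *
psi=YAW+np.pi/2; print(get_obs()['eef_pos'],get_obs()['ft_force'])
go(grasp2tcp([.667,.126,.115],psi,.35),psi,.35)
```

```text
[0.6738 0.1256 0.0978] [-0.1109  0.1894  0.3347]
shift [ 0.5 -0.2 -0.5] n 1 row [ 0.5 -0.2 -0.5] | turn [-0.001  0.002  0.001] m 1 row [-0.0012  0.0025  0.0007] | shift if turned first [ 0.5 -0.2 -0.5]
```

Emit:
play_rows:
  plan:
    - [0,0,0,0,0,0,1]
    - [0,0,0,0,0,0,1]
    - [0,0,0,0,0,0,1]
    - [0,0,0,0,0,0,1]
    - [0,0,0,0,0,0,1]
    - [0,0,0,0,0,0,1]
    - [0,0,0,0,0,0,1]
    - [0,0,0,0,0,0,1]
    - [-2.8,9.5,-7.6,0,0,0,1]
    - [-2.3,10.7,-6.2,0,0,0,1]
    - [-1.6,11.6,-4.5,0,0,0,1]
    - [-1.0,12.2,-2.7,0,0,0,1]
    - [-0.3,12.5,-0.9,0,0,0,1]
    - [0.3,12.5,0.9,0,0,0,1]
    - [1.0,12.2,2.7,0,0,0,1]
    - [1.6,11.6,4.5,0,0,0,1]
    - [2.3,10.7,6.2,0,0,0,1]
    - [2.8,9.5,7.6,0,0,0,1]
    - [0,0,0,0,0,0,1]
    - [0,0,0,0,0,0,1]

```text
clock: 6.15
eef_pos: [0.6814, 0.2361, 0.0944]
tool_rot: [0.023, 0.573, -0.037, 0.818]
ft_force: [3.2, -5.1, -1.9]
grip_width: 0.0163
```

Run:
```python
from h import *
o=get_obs(); print(o['eef_pos'],o['ft_force'],o['joint_pos'])
t=R.from_quat(o['tool_rot']).apply([1,0,0]); g=o['eef_pos']-.019*t; k=w2s(g)-[.018,.15]; print(g,k,np.hypot(*k),np.degrees(np.arctan2(k[1],-k[0])))
```

```text
[0.6814 0.2361 0.0944] [ 3.2133 -5.1458 -1.8515] [ 0.4032  0.5411  0.022   0.7437 -0.1661  0.4641]
[0.675  0.2367 0.1123] [-0.0609  0.0578] 0.0839771424674568 43.53222814511581
```

Emit:
play_rows:
  plan:
    - [0.6,1.5,1.6,0,0,0,1]
    - [0.6,1.5,1.6,0,0,0,1]
    - [0.6,1.5,1.6,0,0,0,1]
    - [0,0,0,0,0,0,1]
    - [0,0,0,0,0,0,1]
    - [0,0,0,0,0,0,1]

```text
clock: 6.65
eef_pos: [0.6815, 0.2361, 0.0943]
tool_rot: [0.021, 0.577, -0.04, 0.816]
ft_force: [-18.5, -14.5, 15.0]
grip_width: 0.0163
```

Emit:
play_rows:
  plan:
    - [-1.8,-4.5,-4.8,0,0,0,1]
    - [0,0,0,0,0,0,-1]
    - [0,0,0,0,0,0,-1]
    - [0,0,0,0,0,0,-1]
    - [0,0,0,0,0,0,-1]
    - [0,0,0,0,0,0,-1]
    - [0,0,0,0,0,0,-1]
    - [-14,0,5.1,0,0,0,-1]
    - [-14,0,5.1,0,0,0,-1]
    - [-14,0,5.1,0,0,0,-1]
    - [-14,0,5.1,0,0,0,-1]
    - [-14,0,5.1,0,0,0,-1]
    - [0,-25,-5,0,0,0,-1]
    - [0,-25,-5,0,0,0,-1]
    - [0,-25,0,0,0,0,-1]
    - [0,-25,0,0,0,0,-1]
    - [0,-25,0,0,0,0,-1]
    - [0,-25,0,0,0,0,-1]
    - [0,0,0,0,0,0,-1]
    - [0,0,0,0,0,0,-1]

```text
clock: 8.32
eef_pos: [0.659, 0.088, 0.1667]
tool_rot: [0.025, 0.573, -0.037, 0.818]
ft_force: [0.6, -0.4, 0.3]
grip_width: 0.0854
```

Run:
```python
from h import *
c=camera('wrist'); save(c,'w2'); P,u,v=cloud(c)
print(get_obs()['eef_pos'],get_obs()['ft_force'])
for t in ['knob_grip','knob_axis','tray_handle','shelf']:
    print(t,[(np.round(x['centre'],3).tolist(),round(x['confidence'],2)) for x in pinpoint(t,c)[:2]])
r=rect(P,.652,.032,.03,.092,.104);print(r)
psi=YAW+np.pi/2
if r: go(grasp2tcp([r[0]/1000,r[1]/1000,.082],psi,.35),psi,.35)
```

```text
[0.6592 0.0891 0.1668] [-0.2025  0.1448  0.2864]
knob_grip [([0.679, 0.235, 0.115], 0.86)]
knob_axis [([0.732, 0.174, 0.08], 0.77), ([0.677, 0.233, 0.116], 0.16)]
tray_handle [([0.649, 0.033, 0.08], 0.87)]
shelf []
[652.8, 31.8, 16.7, 16.3, 85.1, 961.0]
shift [ 98.  -58.9 -30.1] n 4 row [ 24.5 -14.7  -7.5] | turn [ 0.001 -0.001  0.001] m 1 row [ 0.001  -0.0012  0.001 ] | shift if turned first [ 97.9 -59.  -30.2]
```

View pics/w2.png

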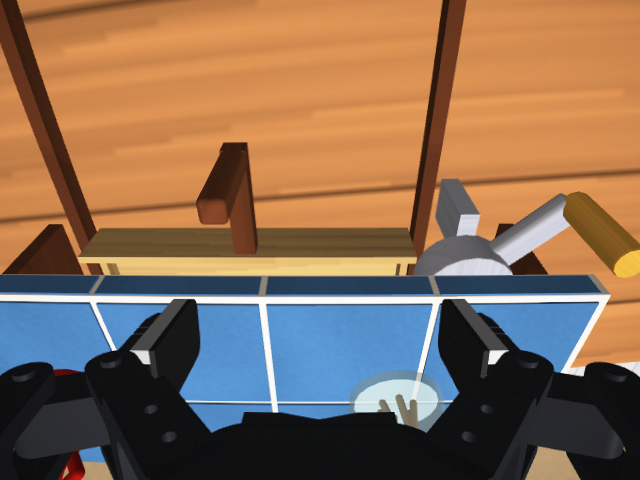

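Emit:
play_rows:
  plan:
    - [0,-20,0,0,0,0,-1]
    - [0,-20,0,0,0,0,-1]
    - [0,-19,0,0,0,0,-1]
    - [19.6,0,-6,0,0,0,-1]
    - [19.6,0,-6,0,0,0,-1]
    - [19.6,0,-6,0,0,0,-1]
    - [19.6,0,-6,0,0,0,-1]
    - [19.6,0,-6,0,0,0,-1]
    - [0,0,0,0,0,0,-1]
    - [0,0,0,0,0,0,-1]
    - [0,0,0,0,0,0,1]
    - [0,0,0,0,0,0,1]
    - [0,0,0,0,0,0,1]
    - [0,0,0,0,0,0,1]
    - [0,0,0,0,0,0,1]
    - [0,0,0,0,0,0,1]
    - [0,0,0,0,0,0,1]
    - [0,0,0,0,0,0,1]

```text
clock: 10.07
eef_pos: [0.6596, 0.03, 0.0652]
tool_rot: [0.024, 0.573, -0.036, 0.819]
ft_force: [-2.8, 0.4, 4.7]
grip_width: 0.0154
```

Emit:
play_rows:
  plan:
    - [-4.9,0,-13.4,0,0,0,1]
    - [-4.9,0,-13.4,0,0,0,1]
    - [-4.9,0,-13.4,0,0,0,1]
    - [-4.9,0,-13.4,0,0,0,1]
    - [-4.9,0,-13.4,0,0,0,1]
    - [-4.9,0,-13.4,0,0,0,1]
    - [-4.9,0,-13.4,0,0,0,1]
    - [-4.9,0,-13.4,0,0,0,1]
    - [-4.9,0,-13.4,0,0,0,1]
    - [-4.9,0,-13.4,0,0,0,1]
    - [-4.9,0,-13.4,0,0,0,1]
    - [-4.9,0,-13.4,0,0,0,1]
    - [-4.9,0,-13.4,0,0,0,1]
    - [-4.9,0,-13.4,0,0,0,1]
    - [0,0,0,0,0,0,1]
    - [0,0,0,0,0,0,1]

```text
clock: 11.4
eef_pos: [0.459, 0.0471, 0.065]
tool_rot: [0.024, 0.574, -0.036, 0.818]
ft_force: [-8.6, 1.1, 10.3]
grip_width: 0.0153
```

Run:
```python
from h import *
for n in ['side']:
    c=camera(n); P,u,v=cloud(c); save(c,'s2')
    for t in ['tray','tray_floor','tray_handle','knob_grip','mould','block','jar_a']:
        print(t,[(np.round(x['centre'],3).tolist(),round(x['confidence'],2)) for x in pinpoint(t,c)[:2]])
o=get_obs();t=R.from_quat(o['tool_rot']).apply([1,0,0]); g=o['eef_pos']-.019*t; print(g,o['eef_pos'],w2s(g));
```

```text
tray [([0.599, 0.034, 0.0], 0.56)]
tray_floor [([0.603, 0.035, 0.007], 0.84)]
tray_handle [([0.452, 0.047, 0.078], 0.68)]
knob_grip [([0.68, 0.24, 0.112], 0.64), ([0.602, 0.036, 0.0], 0.31)]
mould [([0.426, -0.331, -0.003], 0.62)]
block [([0.421, 0.319, -0.001], 0.67)]
jar_a [([0.5, 0.388, -0.001], 0.66), ([0.524, -0.306, -0.0], 0.56)]
[0.453  0.0477 0.0828] [0.4594 0.0471 0.065 ] [-0.248   0.0005]
```

View pics/s2.png

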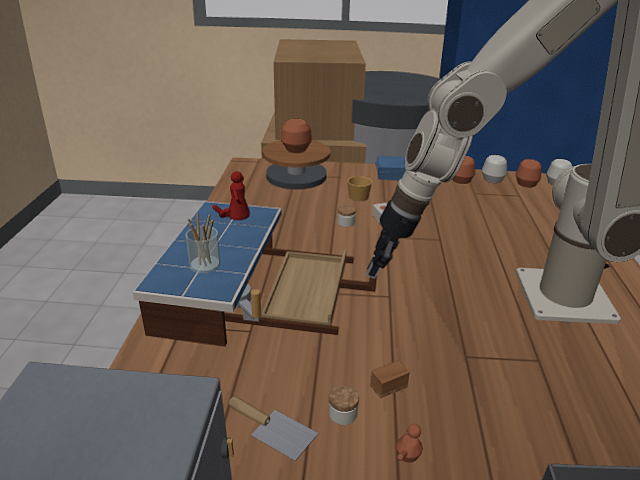

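Run:
```python
from h import *
o=get_obs(); p=o['eef_pos']+[0,0,.11]; q=R.from_quat(o['tool_rot'])
go([.422,.318,.13],.57,0,38,pose=(p,q))
```

```text
shift [ 21.3 266.8 -72.1] n 8 row [ 2.7 33.3 -9. ] | turn [ 0.906  0.324 -0.158] m 9 row [ 0.1006  0.036  -0.0175] | shift if turned first [  45.   114.7 -248.3]
```

Emit:
play_rows:
  plan:
    - [0,0,0,0,0,0,-1]
    - [0,0,0,0,0,0,-1]
    - [0,0,0,0,0,0,-1]
    - [0,0,0,0,0,0,-1]
    - [0,0,0,0,0,0,-1]
    - [0,0,0,0,0,0,-1]
    - [-20.7,0,7.6,0,0,0,-1]
    - [-20.7,0,7.6,0,0,0,-1]
    - [-20.7,0,7.6,0,0,0,-1]
    - [-20.7,0,7.6,0,0,0,-1]
    - [-20.7,0,7.6,0,0,0,-1]
    - [2.7,33.3,-9,0,0,0,-1]
    - [2.7,33.3,-9,0,0,0,-1]
    - [2.7,33.3,-9,0,0,0,-1]
    - [2.7,33.3,-9,0,0,0,-1]
    - [2.7,33.3,-9,0,0,0,-1]
    - [2.7,33.3,-9,0,0,0,-1]
    - [2.7,33.3,-9,0,0,0,-1]
    - [2.7,33.3,-9,0,0,0,-1]

```text
clock: 13.38
eef_pos: [0.4228, 0.3194, 0.1292]
tool_rot: [0.024, 0.573, -0.036, 0.818]
ft_force: [-0.1, -1.5, -0.0]
grip_width: 0.0852
```

Emit:
play_rows:
  plan:
    - [0,0,0,0.1,0.036,-0.0175,-1]
    - [0,0,0,0.1,0.036,-0.0175,-1]
    - [0,0,0,0.1,0.036,-0.0175,-1]
    - [0,0,0,0.1,0.036,-0.0175,-1]
    - [0,0,0,0.1,0.036,-0.0175,-1]
    - [0,0,0,0.1,0.036,-0.0175,-1]
    - [0,0,0,0.1,0.036,-0.0175,-1]
    - [0,0,0,0.1,0.036,-0.0175,-1]
    - [0,0,0,0.1,0.036,-0.0175,-1]
    - [0,0,0,0,0,0,-1]
    - [0,0,0,0,0,0,-1]

```text
clock: 14.3
eef_pos: [0.4238, 0.3173, 0.1291]
tool_rot: [0.337, 0.621, -0.338, 0.622]
ft_force: [0.1, -0.0, 0.6]
grip_width: 0.0857
```

Run:
```python
from h import *
c=camera('wrist'); save(c,'w3'); P,u,v=cloud(c)
r=rect(P,.422,.318,.05,.030,.044);print(r, rect(P,.503,.391,.05,.039,.05))
print([(np.round(x['centre'],3).tolist(),round(x['confidence'],2)) for x in pinpoint('block',c)[:2]])
print(get_obs()['eef_pos'])
go([.422,.318,.012],.57)
# handle/tray check
print('handle',rect(P,.453,.047,.03,.092,.104))
```

```text
[421.5, 318.2, 60.2, 36.1, 32.8, 5877.0] [501.5, 390.7, 50.1, 50.1, 52.6, 5700.0]
[([0.421, 0.318, -0.002], 0.56)]
[0.4231 0.3176 0.1293]
shift [117.3  -0.7  -1.1] n 4 row [29.3 -0.2 -0.3] | turn [0.007 0.002 0.   ] m 1 row [0.0072 0.0016 0.0002] | shift if turned first [117.3  -0.7  -0.9]
handle None
```

View pics/w3.png

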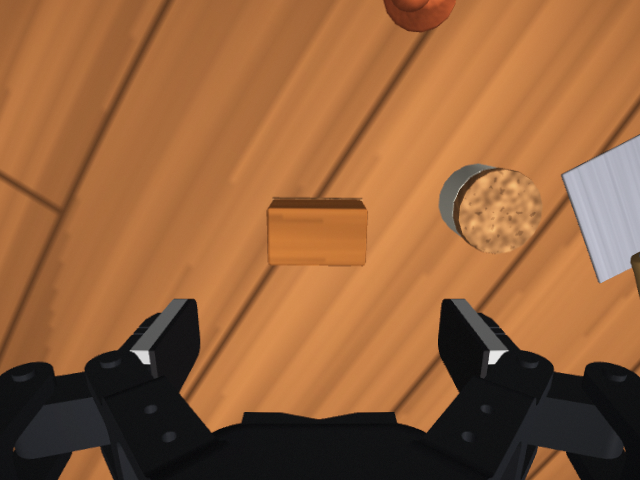

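Emit:
play_rows:
  plan:
    - [25,-0.2,-0.2,0.007,0,0,-1]
    - [25,0,0,0,0,0,-1]
    - [25,0,0,0,0,0,-1]
    - [25,0,0,0,0,0,-1]
    - [25,0,0,0,0,0,-1]
    - [0,0,0,0,0,0,-1]
    - [0,0,0,0,0,0,-1]
    - [0,0,0,0,0,0,1]
    - [0,0,0,0,0,0,1]
    - [0,0,0,0,0,0,1]
    - [0,0,0,0,0,0,1]
    - [0,0,0,0,0,0,1]
    - [0,0,0,0,0,0,1]
    - [-20,0,0,0,0,0,1]
    - [-20,0,0,0,0,0,1]
    - [-20,0,0,0,0,0,1]
    - [-20,0,0,0,0,0,1]
    - [-20,0,0,0,0,0,1]
    - [0,0,0,0,0,0,1]

```text
clock: 15.98
eef_pos: [0.4257, 0.3196, 0.1093]
tool_rot: [0.343, 0.618, -0.337, 0.622]
ft_force: [0.9, 0.7, 0.2]
grip_width: 0.0592
```

```bash
cat >> h.py <<'E'
TC=np.array([.6015,.035])
def tr(x,y): return TC+RS@np.array([x,y])
E
python3 - <<'E'
from h import *
print(get_obs()['eef_pos'])
# scene check of tray
c=camera('side');P,u,v=cloud(c)
m=(abs(P[:,0]-.6)<.12)&(abs(P[:,1]-.03)<.16)&(P[:,2]>.001)&(P[:,2]<.009)
print('floor',m.sum(),P[m].min(0),P[m].max(0)); print([(np.round(x['centre'],3).tolist(),round(x['confidence'],2)) for x in pinpoint('tray_floor',c)[:2]])
x,y=tr(0,.030)
go([x,y,.090],YAW,0,38); print(x,y)
E
```

```text
[0.4257 0.3196 0.1093]
floor 4007 [ 0.4805 -0.1283  0.001 ] [0.7199 0.1895 0.009 ]
[([0.603, 0.038, 0.006], 0.57)]
shift [ 15.8  15.7 310.5] n 9 row [ 1.8  1.7 34.5] | turn [ 0.653 -0.    -0.003] m 6 row [ 0.1089 -0.     -0.0005] | shift if turned first [ 15.5 201.2 237. ]
0.6040558978763967 0.06489092481080891
```

Emit:
play_rows:
  plan:
    - [0,1.7,34.5,0,0,0,1]
    - [0,1.7,34.5,0,0,0,1]
    - [0,1.7,34.5,0,0,0,1]
    - [0,1.7,34.5,0,0,0,1]
    - [0,1.7,34.5,0,0,0,1]
    - [0,1.7,34.5,0,0,0,1]
    - [0,1.7,34.5,0,0,0,1]
    - [0,1.7,34.5,0,0,0,1]
    - [0,1.7,34.5,0,0,0,1]
    - [0,0,0,0.109,0,0,1]
    - [0,0,0,0.109,0,0,1]
    - [0,0,0,0.109,0,0,1]
    - [0,0,0,0.109,0,0,1]
    - [0,0,0,0.109,0,0,1]
    - [0,0,0,0.108,0,0,1]
    - [0,0,0,0,0,0,1]
    - [0,0,0,0,0,0,1]
    - [0,0,0,0,0,0,1]

```text
clock: 17.58
eef_pos: [0.6024, 0.0642, 0.1038]
tool_rot: [-0.52, -0.479, 0.521, -0.479]
ft_force: [-0.4, 0.9, -1.6]
grip_width: 0.0591
```

Run:
```python
from h import *
c=camera('wrist'); save(c,'w4'); P,u,v=cloud(c)
print(get_obs()['eef_pos'],[(np.round(x['centre'],3).tolist(),round(x['confidence'],2)) for x in pinpoint('tray_floor',c)[:2]])
L=(P-np.r_[TC,0]);L[:,:2]=L[:,:2]@RS
def ex(m,ax): 
    return np.round(np.percentile(L[m,ax],[1,50,99]),4),m.sum()
print('front panel top x',ex((abs(L[:,2]-.040)<.003)&(L[:,0]<-.05)&(abs(L[:,1])<.13),0))
print('back wall top x',ex((abs(L[:,2]-.018)<.002)&(L[:,0]>.055)&(L[:,0]<.09)&(abs(L[:,1])<.1),0))
for s in (1,-1): print('side wall y',ex((abs(L[:,2]-.018)<.0015)&(abs(L[:,1]*s-.126)<.012)&(abs(L[:,0])<.06),1))
x,y=tr(0,.030)
go([x,y,.010],YAW,0,25)
```

```text
[0.6026 0.0642 0.1041] []
front panel top x (array([-0.1492, -0.0705, -0.0672]), np.int64(3585))
back wall top x (array([0.0681, 0.0712, 0.0745]), np.int64(2013))
side wall y (array([0.1224, 0.1254, 0.1285]), np.int64(2493))Traceback (most recent call last):
  File "<stdin>", line 9, in <module>
  File "<stdin>", line 6, in ex
    return _quantile_unchecked(
        a, q, axis, out, overwrite_input, method, keepdims, weights)
    return _ureduce(a,
                    func=_quantile_ureduce_func,
    ...<5 lines>...
                    overwrite_input=overwrite_input,
                    method=method)
    r = func(a, **kwargs)
    result = _quantile(arr,
                       quantiles=q,
    ...<2 lines>...
                       out=out,
                       weights=wgt)
    slices_having_nans = np.isnan(arr[-1, ...])
                                  ~~~^^^^^^^^^
IndexError: index -1 is out of bounds for axis 0 with size 0
```

View pics/w4.png

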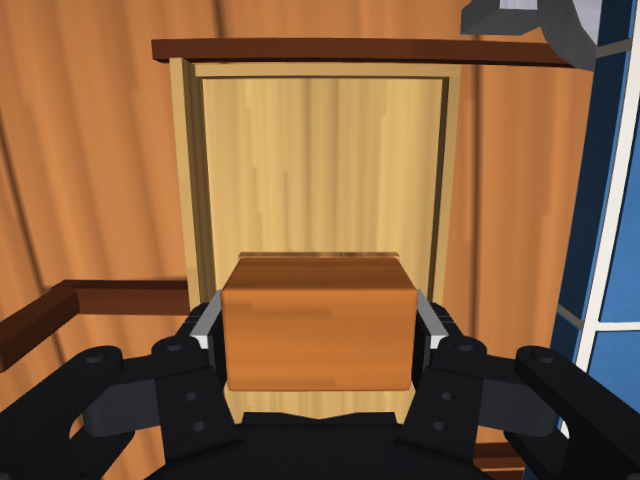

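Emit:
play_rows:
  plan:
    - [23.6,0.3,0,0,0,0,1]
    - [23.6,0.3,-0.2,0,0,0,1]
    - [23.6,0.3,-0.2,0,0,0,1]
    - [23.6,0.3,-0.2,0,0,0,1]
    - [0,0,0,0,0,0,1]
    - [0,0,0,0,0,0,1]
    - [0,0,0,0,0,0,1]
    - [0,0,0,0,0,0,-1]
    - [0,0,0,0,0,0,-1]
    - [0,0,0,0,0,0,-1]
    - [0,0,0,0,0,0,-1]
    - [0,0,0,0,0,0,-1]
    - [-25,0,0,0,0,0,-1]
    - [-25,0,0,0,0,0,-1]
    - [-25,0,0,0,0,0,-1]
    - [-25,0,0,0,0,0,-1]
    - [-20,0,0,0,0,0,-1]
    - [0,0,0,0,0,0,-1]
    - [0,0,0,0,0,0,-1]

```text
clock: 19.27
eef_pos: [0.6055, 0.0649, 0.1321]
tool_rot: [0.522, 0.477, -0.52, 0.479]
ft_force: [-0.2, -0.2, -0.2]
grip_width: 0.0856
```

```bash
cat >> h.py <<'E'
def loc(P):
    L=P-np.r_[TC,0]; L[:,:2]=L[:,:2]@RS; return L
E
python3 - <<'E'
from h import *
c=camera('wrist'); P,u,v=cloud(c); x,y=tr(0,.03)
r=rect(loc(P),0,.03,.05,.037,.048);print('block in tray',r)
c=camera('side'); P,u,v=cloud(c)
print(rect(P,.502,.391,.04,.039,.05),get_obs()['eef_pos'])
go([.502,.391,.120],-.4,0,38)
E
```

```text
block in tray [0.6, 31.1, 35.7, 60.1, 89.9, 5859.0]
[502.3, 392.6, 49.3, 49.3, 42.6, 530.0] [0.6036 0.0647 0.1294]
shift [   9.2 -128.8 -316.5] n 9 row [  1.  -14.3 -35.2] | turn [0.315 0.001 0.001] m 3 row [0.1051 0.0004 0.0003] | shift if turned first [   9.4 -220.6 -261. ]
```

Emit:
play_rows:
  plan:
    - [1,-14.3,-35.2,0,0,0,-1]
    - [1,-14.3,-35.2,0,0,0,-1]
    - [1,-14.3,-35.2,0,0,0,-1]
    - [1,-14.3,-35.2,0,0,0,-1]
    - [1,-14.3,-35.2,0,0,0,-1]
    - [1,-14.3,-35.2,0,0,0,-1]
    - [1,-14.3,-35.2,0,0,0,-1]
    - [1,-14.3,-35.2,0,0,0,-1]
    - [1,-14.3,-35.2,0,0,0,-1]
    - [0,0,0,0.105,0,0,-1]
    - [0,0,0,0.105,0,0,-1]
    - [0,0,0,0.105,0,0,-1]
    - [0,0,0,0,0,0,-1]
    - [0,0,0,0,0,0,-1]
    - [0,0,0,0,0,0,-1]

```text
clock: 20.62
eef_pos: [0.5025, 0.3908, 0.12]
tool_rot: [-0.588, -0.391, 0.59, -0.392]
ft_force: [-0.1, 0.2, -0.7]
grip_width: 0.0854
```

Run:
```python
from h import *
c=camera('wrist'); P,u,v=cloud(c)
r=rect(P,.502,.391,.05,.039,.05);print(r,get_obs()['eef_pos'])
go([r[0]/1000,r[1]/1000,.008],-.4,0,25)
```

```text
[502.3, 390.7, 50.3, 50.0, 2.5, 5997.0] [0.5028 0.3908 0.1204]
shift [112.4  -0.4   0.1] n 5 row [22.5 -0.1  0. ] | turn [ 0.001  0.002 -0.   ] m 1 row [ 0.0014  0.0017 -0.0002] | shift if turned first [112.4  -0.4   0.3]
```

Emit:
play_rows:
  plan:
    - [22.5,-0.1,0,0,0,0,-1]
    - [22.5,-0.1,0,0,0,0,-1]
    - [22.5,-0.1,0,0,0,0,-1]
    - [22.5,0,0,0,0,0,-1]
    - [22.5,0,0,0,0,0,-1]
    - [0,0,0,0,0,0,-1]
    - [0,0,0,0,0,0,1]
    - [0,0,0,0,0,0,1]
    - [0,0,0,0,0,0,1]
    - [0,0,0,0,0,0,1]
    - [0,0,0,0,0,0,1]
    - [0,0,0,0,0,0,1]
    - [0,0,0,0,0,0,1]
    - [-22,0,0,0,0,0,1]
    - [-22,0,0,0,0,0,1]
    - [-22,0,0,0,0,0,1]
    - [-22,0,0,0,0,0,1]
    - [-12,0,0,0,0,0,1]
    - [0,0,0,0,0,0,1]
    - [0,0,0,0,0,0,1]

```text
clock: 22.33
eef_pos: [0.503, 0.3917, 0.1093]
tool_rot: [0.59, 0.39, -0.589, 0.391]
ft_force: [-0.2, -0.5, -1.6]
grip_width: 0.0488
```

Run:
```python
from h import *
x,y=tr(0,.090); print(get_obs()['eef_pos'],get_obs()['grip_width'])
go([x,y,.108],YAW,0,38)
```

```text
[0.503  0.3917 0.1093] 0.0487892407216423
shift [  1.5 201.8 204.6] n 8 row [ 0.2 25.2 25.6] | turn [-0.314 -0.001 -0.002] m 3 row [-0.1048 -0.0002 -0.0006] | shift if turned first [  1.3 128.6 257. ]
```

Emit:
play_rows:
  plan:
    - [0.2,25.2,25.6,0,0,0,1]
    - [0.2,25.2,25.6,0,0,0,1]
    - [0.2,25.2,25.6,0,0,0,1]
    - [0.2,25.2,25.6,0,0,0,1]
    - [0.2,25.2,25.6,0,0,0,1]
    - [0.2,25.2,25.6,0,0,0,1]
    - [0.2,25.2,25.6,0,0,0,1]
    - [0.2,25.2,25.6,0,0,0,1]
    - [0,0,0,-0.105,0,0,1]
    - [0,0,0,-0.105,0,0,1]
    - [0,0,0,-0.105,0,0,1]
    - [0,0,0,0,0,0,1]
    - [0,0,0,0,0,0,1]
    - [0,0,0,0,0,0,1]

```text
clock: 23.5
eef_pos: [0.6079, 0.1243, 0.1062]
tool_rot: [-0.521, -0.478, 0.522, -0.478]
ft_force: [0.8, -0.1, -0.7]
grip_width: 0.0486
```

Run:
```python
from h import *
x,y=tr(0,.090); print(get_obs()['eef_pos'],get_obs()['grip_width'])
go([x,y,.0135],YAW,0,25)
```

```text
[0.6079 0.1243 0.1062] 0.048644843151972955
shift [92.7  1.3 -0.6] n 4 row [23.2  0.3 -0.1] | turn [-0.001  0.001  0.001] m 1 row [-0.0015  0.0014  0.0013] | shift if turned first [92.7  1.2 -0.4]
```

Emit:
play_rows:
  plan:
    - [23.2,0.3,-0.1,0,0,0,1]
    - [23.2,0.3,-0.1,0,0,0,1]
    - [23.2,0.3,-0.1,0,0,0,1]
    - [23.2,0.3,-0.1,0,0,0,1]
    - [0,0,0,0,0,0,1]
    - [0,0,0,0,0,0,1]
    - [0,0,0,0,0,0,1]
    - [0,0,0,0,0,0,-1]
    - [0,0,0,0,0,0,-1]
    - [0,0,0,0,0,0,-1]
    - [0,0,0,0,0,0,-1]
    - [0,0,0,0,0,0,-1]
    - [-25,0,0,0,0,0,-1]
    - [-25,0,0,0,0,0,-1]
    - [-25,0,0,0,0,0,-1]
    - [-25,0,0,0,0,0,-1]
    - [-20,0,0,0,0,0,-1]
    - [0,0,0,0,0,0,-1]
    - [0,0,0,0,0,0,-1]

```text
clock: 25.08
eef_pos: [0.611, 0.1249, 0.1363]
tool_rot: [0.522, 0.477, -0.52, 0.479]
ft_force: [0.4, -0.5, -0.2]
grip_width: 0.0854
```

Run:
```python
from h import *
c=camera('wrist'); P,u,v=cloud(c)
print('jar in tray',rect(loc(P),0,.09,.04,.043,.054),get_obs()['eef_pos'])
c=camera('scene'); P,u,v=cloud(c)
print(rect(P,.525,-.3,.04,.039,.05),rect(P,.422,-.334,.05,.031,.042))
go([.525,-.299,.120],YAW,0,38)
```

```text
jar in tray [1.1, 87.5, 49.8, 50.3, 19.1, 5460.0] [0.6099 0.1246 0.1346]
[527.0, -300.0, 48.4, 51.5, 25.6, 244.0] [452.3, -353.1, 43.9, 39.1, 21.2, 150.0]
shift [ 14.1 -47.9 429. ] n 12 row [ 1.2 -4.  35.8] | turn [0.    0.001 0.001] m 1 row [0.0003 0.0013 0.001 ] | shift if turned first [ 13.5 -47.8 429.1]
```

Emit:
play_rows:
  plan:
    - [1.2,-4,35.8,0,0,0,-1]
    - [1.2,-4,35.8,0,0,0,-1]
    - [1.2,-4,35.8,0,0,0,-1]
    - [1.2,-4,35.8,0,0,0,-1]
    - [1.2,-4,35.8,0,0,0,-1]
    - [1.2,-4,35.8,0,0,0,-1]
    - [1.2,-4,35.8,0,0,0,-1]
    - [1.2,-4,35.8,0,0,0,-1]
    - [1.2,-4,35.8,0,0,0,-1]
    - [1.2,-4,35.8,0,0,0,-1]
    - [1.2,-4,35.8,0,0,0,-1]
    - [1.2,-4,35.8,0,0,0,-1]
    - [0,0,0,0,0,0,-1]
    - [0,0,0,0,0,0,-1]
    - [0,0,0,0,0,0,-1]

```text
clock: 26.43
eef_pos: [0.5246, -0.2987, 0.1188]
tool_rot: [-0.521, -0.479, 0.521, -0.477]
ft_force: [-0.2, 0.1, 0.1]
grip_width: 0.0852
```

Run:
```python
from h import *
c=camera('wrist'); save(c,'w5'); P,u,v=cloud(c)
r=rect(P,.525,-.3,.045,.039,.05);print('jar',r,get_obs()['eef_pos'])
for c in (c,camera('scene'),camera('side')):
    P,u,v=cloud(c); m=rect(P,.46,-.36,.06,.031,.040); print('mould',m, [(np.round(x['centre'],3).tolist(),round(x['confidence'],2)) for x in pinpoint('mould',c)[:2]])
go([r[0]/1000,r[1]/1000,.008],YAW,0,25)
```

```text
jar [523.6, -300.6, 49.8, 50.7, 38.1, 6024.0] [ 0.5251 -0.2981  0.1192]
mould [454.7, -361.5, 42.4, 61.7, 23.6, 4573.0] [([0.454, -0.359, -0.004], 0.71)]
mould [456.5, -363.2, 44.5, 63.2, 21.8, 286.0] [([0.455, -0.362, 0.001], 0.62)]
mould [454.7, -357.2, 41.7, 62.5, 25.4, 127.0] [([0.457, -0.36, -0.002], 0.62), ([0.779, -0.092, 0.116], 0.38)]
shift [112.5  -2.3   2.6] n 5 row [22.5 -0.5  0.5] | turn [ 0.002  0.001 -0.001] m 1 row [ 0.0024  0.0007 -0.0006] | shift if turned first [112.5  -2.3   2.7]
```

View pics/w5.png

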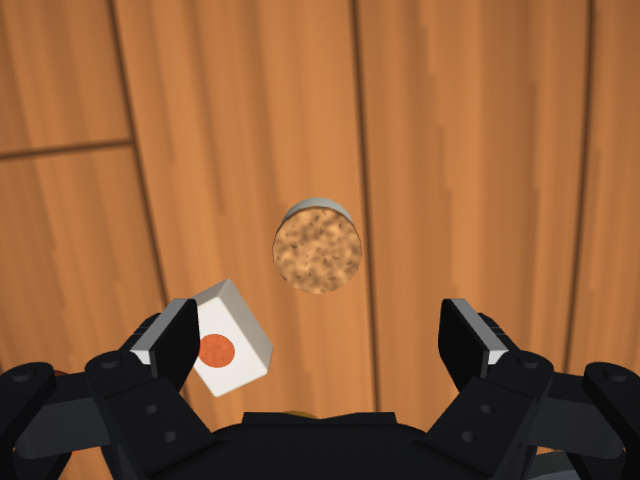

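Emit:
play_rows:
  plan:
    - [0,-2.3,2.6,0,0,0,-1]
    - [0,0,0,0.105,0,0,-1]
    - [0,0,0,0.105,0,0,-1]
    - [0,0,0,0.105,0,0,-1]
    - [22.5,0,0,0,0,0,-1]
    - [22.5,0,0,0,0,0,-1]
    - [22.5,0,0,0,0,0,-1]
    - [22.5,0,0,0,0,0,-1]
    - [21,0,0,0,0,0,-1]
    - [0,0,0,0,0,0,-1]
    - [0,0,0,0,0,0,-1]
    - [0,0,0,0,0,0,1]
    - [0,0,0,0,0,0,1]
    - [0,0,0,0,0,0,1]
    - [0,0,0,0,0,0,1]
    - [0,0,0,0,0,0,1]
    - [0,0,0,0,0,0,1]
    - [0,0,0,0,0,0,1]

```text
clock: 28.23
eef_pos: [0.5246, -0.3027, 0.0116]
tool_rot: [0.59, 0.389, -0.589, 0.392]
ft_force: [-1.2, -0.1, 7.1]
grip_width: 0.0486
```

Emit:
play_rows:
  plan:
    - [-20,0,0,0,0,0,1]
    - [-20,0,0,0,0,0,1]
    - [-20,0,0,0,0,0,1]
    - [-20,0,0,0,0,0,1]
    - [-20,0,0,0,0,0,1]
    - [0,0,0,-0.105,0,0,1]
    - [0,0,0,-0.105,0,0,1]
    - [0,0,0,-0.105,0,0,1]
    - [0,0,0,0,0,0,1]
    - [0,0,0,0,0,0,1]

```text
clock: 29.07
eef_pos: [0.5229, -0.3016, 0.1094]
tool_rot: [-0.521, -0.477, 0.521, -0.478]
ft_force: [-0.4, -0.7, -2.4]
grip_width: 0.0483
```

Run:
```python
from h import *
x,y=tr(0,-.088); print(get_obs()['eef_pos'],get_obs()['grip_width'])
go([x,y,.108],YAW,0,38)
```

```text
[ 0.5229 -0.3016  0.1094] 0.048321924210887476
shift [   1.3   49.  -254.2] n 7 row [  0.2   7.  -36.3] | turn [-0.002  0.001 -0.   ] m 1 row [-0.0022  0.0007 -0.0004] | shift if turned first [   1.4   49.6 -254.1]
```

Emit:
play_rows:
  plan:
    - [0,7,-36.3,0,0,0,1]
    - [0,7,-36.3,0,0,0,1]
    - [0,7,-36.3,0,0,0,1]
    - [0,7,-36.3,0,0,0,1]
    - [0,7,-36.3,0,0,0,1]
    - [0,7,-36.3,0,0,0,1]
    - [0,7,-36.3,0,0,0,1]
    - [0,0,0,0,0,0,1]
    - [0,0,0,0,0,0,1]
    - [0,0,0,0,0,0,1]

```text
clock: 29.9
eef_pos: [0.5932, -0.0526, 0.109]
tool_rot: [-0.521, -0.478, 0.521, -0.478]
ft_force: [-0.8, -0.8, -1.7]
grip_width: 0.0485
```

Run:
```python
from h import *
x,y=tr(0,-.088); print(get_obs()['eef_pos'],get_obs()['grip_width'])
go([x,y,.0145],YAW,0,25)
```

```text
[ 0.5932 -0.0526  0.109 ] 0.048544657702830556
shift [94.5  0.8 -0.1] n 4 row [23.6  0.2 -0. ] | turn [-0.     0.001  0.   ] m 1 row [-0.0001  0.0013  0.0001] | shift if turned first [94.5  0.8  0. ]
```

Emit:
play_rows:
  plan:
    - [23.6,0.2,0,0,0,0,1]
    - [23.6,0.2,0,0,0,0,1]
    - [23.6,0.2,0,0,0,0,1]
    - [23.6,0.2,0,0,0,0,1]
    - [0,0,0,0,0,0,1]
    - [0,0,0,0,0,0,1]
    - [0,0,0,0,0,0,1]
    - [0,0,0,0,0,0,-1]
    - [0,0,0,0,0,0,-1]
    - [0,0,0,0,0,0,-1]
    - [0,0,0,0,0,0,-1]
    - [0,0,0,0,0,0,-1]
    - [-25,0,0,0,0,0,-1]
    - [-25,0,0,0,0,0,-1]
    - [-25,0,0,0,0,0,-1]
    - [-25,0,0,0,0,0,-1]
    - [-20,0,0,0,0,0,-1]
    - [0,0,0,0,0,0,-1]
    - [0,0,0,0,0,0,-1]

```text
clock: 31.48
eef_pos: [0.5954, -0.0527, 0.1365]
tool_rot: [0.522, 0.477, -0.52, 0.48]
ft_force: [-0.3, 0.9, -0.6]
grip_width: 0.0853
```

Run:
```python
from h import *
c=camera('wrist'); P,u,v=cloud(c)
print('jar in tray',rect(loc(P),0,-.088,.04,.043,.054),get_obs()['eef_pos'])
c=camera('scene'); P,u,v=cloud(c)
print(rect(P,.455,-.361,.05,.031,.042))
go([.455,-.361,.130],-1.16,0,38)
```

```text
jar in tray [0.5, -88.0, 50.2, 50.2, 21.8, 5483.0] [ 0.5943 -0.0526  0.1349]
[457.5, -362.1, 46.1, 62.5, 23.2, 290.0]
shift [   4.2 -111.9  319. ] n 9 row [  0.5 -12.4  35.4] | turn [1.075 0.001 0.001] m 10 row [0.1075 0.0001 0.0001] | shift if turned first [  3.9 227.4 250.2]
```

Emit:
play_rows:
  plan:
    - [0.5,-12.4,35.4,0,0,0,-1]
    - [0.5,-12.4,35.4,0,0,0,-1]
    - [0.5,-12.4,35.4,0,0,0,-1]
    - [0.5,-12.4,35.4,0,0,0,-1]
    - [0.5,-12.4,35.4,0,0,0,-1]
    - [0.5,-12.4,35.4,0,0,0,-1]
    - [0.5,-12.4,35.4,0,0,0,-1]
    - [0.5,-12.4,35.4,0,0,0,-1]
    - [0.5,-12.4,35.4,0,0,0,-1]
    - [0,0,0,0.1075,0,0,-1]
    - [0,0,0,0.1075,0,0,-1]
    - [0,0,0,0.1075,0,0,-1]
    - [0,0,0,0.1075,0,0,-1]
    - [0,0,0,0.1075,0,0,-1]
    - [0,0,0,0.1075,0,0,-1]
    - [0,0,0,0.1075,0,0,-1]
    - [0,0,0,0.1075,0,0,-1]
    - [0,0,0,0.1075,0,0,-1]
    - [0,0,0,0.1075,0,0,-1]
    - [0,0,0,0,0,0,-1]

```text
clock: 33.25
eef_pos: [0.4551, -0.36, 0.1285]
tool_rot: [-0.692, -0.144, 0.693, -0.143]
ft_force: [-0.1, 0.5, -0.6]
grip_width: 0.0852
```

Run:
```python
from h import *
c=camera('wrist'); save(c,'w6'); P,u,v=cloud(c)
r=rect(P,.455,-.361,.05,.031,.042);print(r,get_obs()['eef_pos'])
go([r[0]/1000,r[1]/1000,.004],np.radians(r[4]-90),0,25)
```

```text
[454.4, -361.9, 41.4, 62.1, 23.3, 6676.0] [ 0.4552 -0.3601  0.1288]
shift [124.8   1.6   1.3] n 5 row [25.   0.3  0.3] | turn [0.006 0.001 0.002] m 1 row [0.0064 0.0014 0.002 ] | shift if turned first [124.8   1.4   1.4]
```

Emit:
play_rows:
  plan:
    - [0,1.5,1.3,0.006,0,0,-1]
    - [25,0,0,0,0,0,-1]
    - [25,0,0,0,0,0,-1]
    - [25,0,0,0,0,0,-1]
    - [25,0,0,0,0,0,-1]
    - [25,0,0,0,0,0,-1]
    - [0,0,0,0,0,0,-1]
    - [0,0,0,0,0,0,-1]
    - [0,0,0,0,0,0,1]
    - [0,0,0,0,0,0,1]
    - [0,0,0,0,0,0,1]
    - [0,0,0,0,0,0,1]
    - [0,0,0,0,0,0,1]
    - [0,0,0,0,0,0,1]
    - [0,0,0,0,0,0,1]

```text
clock: 34.55
eef_pos: [0.457, -0.364, 0.0078]
tool_rot: [0.694, 0.141, -0.691, 0.144]
ft_force: [0.2, -0.2, 6.0]
grip_width: 0.0608
```

Emit:
play_rows:
  plan:
    - [-20,0,0,0,0,0,1]
    - [-20,0,0,0,0,0,1]
    - [-20,0,0,0,0,0,1]
    - [-20,0,0,0,0,0,1]
    - [-20,0,0,0,0,0,1]
    - [0,0,0,-0.108,0,0,1]
    - [0,0,0,-0.108,0,0,1]
    - [0,0,0,-0.108,0,0,1]
    - [0,0,0,-0.108,0,0,1]
    - [0,0,0,-0.108,0,0,1]
    - [0,0,0,-0.108,0,0,1]
    - [0,0,0,-0.108,0,0,1]
    - [0,0,0,-0.108,0,0,1]
    - [0,0,0,-0.108,0,0,1]
    - [0,0,0,-0.108,0,0,1]
    - [0,0,0,0,0,0,1]
    - [0,0,0,0,0,0,1]

```text
clock: 35.97
eef_pos: [0.4554, -0.3626, 0.1056]
tool_rot: [-0.522, -0.477, 0.522, -0.478]
ft_force: [-0.2, 0.2, -1.1]
grip_width: 0.0608
```

Run:
```python
from h import *
x,y=tr(0,-.026); print(get_obs()['eef_pos'],get_obs()['grip_width'])
go([x,y,.108],YAW,0,38)
```

```text
[ 0.4554 -0.3626  0.1056] 0.060813876971930185
shift [  -2.6  110.5 -382.9] n 11 row [ -0.2  10.  -34.8] | turn [-0.003  0.001 -0.001] m 1 row [-0.0032  0.0008 -0.0006] | shift if turned first [  -2.4  111.7 -382.6]
```

Emit:
play_rows:
  plan:
    - [-0.2,10,-34.8,0,0,0,1]
    - [-0.2,10,-34.8,0,0,0,1]
    - [-0.2,10,-34.8,0,0,0,1]
    - [-0.2,10,-34.8,0,0,0,1]
    - [-0.2,10,-34.8,0,0,0,1]
    - [-0.2,10,-34.8,0,0,0,1]
    - [-0.2,10,-34.8,0,0,0,1]
    - [-0.2,10,-34.8,0,0,0,1]
    - [-0.2,10,-34.8,0,0,0,1]
    - [-0.2,10,-34.8,0,0,0,1]
    - [-0.2,10,-34.8,0,0,0,1]
    - [0,0,0,0,0,0,1]
    - [0,0,0,0,0,0,1]
    - [0,0,0,0,0,0,1]

```text
clock: 37.13
eef_pos: [0.5975, 0.0093, 0.1073]
tool_rot: [-0.521, -0.478, 0.522, -0.478]
ft_force: [0.7, -0.2, -1.9]
grip_width: 0.0611
```

Run:
```python
from h import *
x,y=tr(0,-.026); print(get_obs()['eef_pos'],get_obs()['grip_width'])
go([x,y,.0105],YAW,0,25)
c=camera('wrist'); save(c,'w7')
```

```text
[0.5975 0.0093 0.1073] 0.061052617684970494
shift [96.8  1.8 -0.1] n 4 row [24.2  0.4 -0. ] | turn [-0.001  0.001  0.   ] m 1 row [-0.0012  0.0014  0.0001] | shift if turned first [96.8  1.8  0.1]
```

View pics/w7.png

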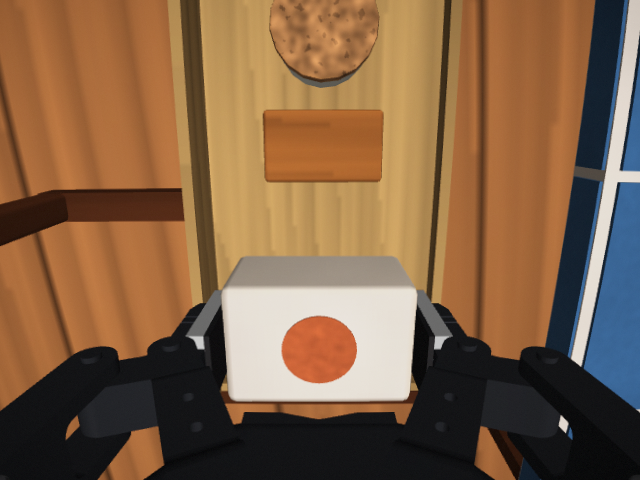

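Emit:
play_rows:
  plan:
    - [24,0.4,0,0,0,0,1]
    - [24,0.4,0,0,0,0,1]
    - [24,0.4,0,0,0,0,1]
    - [24,0.4,0,0,0,0,1]
    - [0,0,0,0,0,0,1]
    - [0,0,0,0,0,0,1]
    - [0,0,0,0,0,0,1]
    - [0,0,0,0,0,0,-1]
    - [0,0,0,0,0,0,-1]
    - [0,0,0,0,0,0,-1]
    - [0,0,0,0,0,0,-1]
    - [0,0,0,0,0,0,-1]
    - [-30,0,0,0,0,0,-1]
    - [-30,0,0,0,0,0,-1]
    - [-30,0,0,0,0,0,-1]
    - [-30,0,0,0,0,0,-1]
    - [-30,0,0,0,0,0,-1]
    - [0,0,0,0,0,0,-1]
    - [0,0,0,0,0,0,-1]

```text
clock: 38.77
eef_pos: [0.6012, 0.0093, 0.1644]
tool_rot: [0.522, 0.476, -0.519, 0.48]
ft_force: [-0.3, 0.7, -0.9]
grip_width: 0.0856
```

Run:
```python
from h import *
c=camera('wrist'); P,u,v=cloud(c)
print('mould in tray',rect(loc(P),0,-.026,.042,.036,.047),get_obs()['eef_pos'])
c=camera('side'); P,u,v=cloud(c)
print('handle',rect(P,.453,.047,.03,.092,.104))
c=camera('scene'); save(c,'s3'); P,u,v=cloud(c); L=loc(P)
print('handle',rect(P,.453,.047,.03,.092,.104)); 
print(rect(L,0,.0875,.04,.043,.054),rect(L,0,-.088,.04,.043,.054))
for t in ['stone','tin']: print(t,[(np.round(x['centre'],3).tolist(),round(x['confidence'],2)) for x in search_frame(t,c)[:2]])
psi=YAW+np.pi/2
go(grasp2tcp([.453,.0477,.19],psi,.35),psi,.35,38)
```

```text
mould in tray [0.5, -25.3, 82.2, 62.2, 89.6, 5655.0] [0.5999 0.0093 0.1623]
handle [453.5, 48.7, 18.5, 15.2, 79.5, 45.0]
handle [456.2, 44.5, 16.4, 17.9, 86.3, 31.0]
[3.5, 85.1, 50.7, 49.4, 16.5, 197.0] [3.1, -90.2, 47.2, 49.6, 62.2, 223.0]
stone []
tin [([0.831, 0.012, 0.112], 0.36)]
shift [ -12.  -141.7  -25.9] n 4 row [ -3.  -35.4  -6.5] | turn [-1.553 -0.276  0.278] m 15 row [-0.1036 -0.0184  0.0185] | shift if turned first [ -60.2   26.  -128.8]
```

View pics/s3.png

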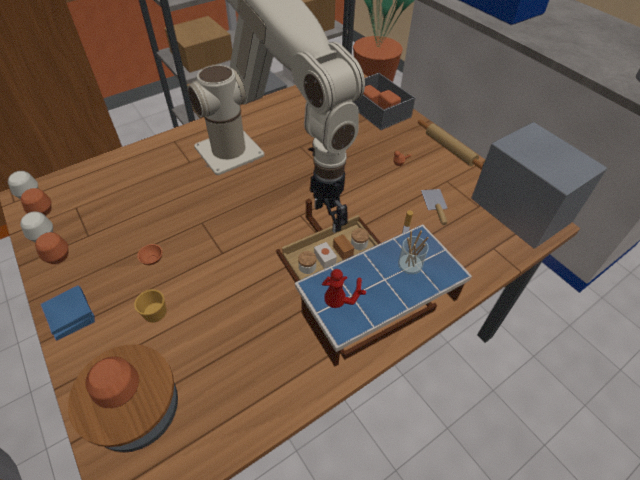

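The scene view shows all four pieces in the tray at about (305–362, 235–262), with no kit pieces left on the table. Now I'll push the tray home.

Emit:
play_rows:
  plan:
    - [-3,-35.4,-6.5,0,0,0,-1]
    - [-3,-35.4,-6.5,0,0,0,-1]
    - [-3,-35.4,-6.5,0,0,0,-1]
    - [-3,-35.4,-6.5,0,0,0,-1]
    - [0,0,0,-0.1036,-0.0184,0.0185,-1]
    - [0,0,0,-0.1036,-0.0184,0.0185,-1]
    - [0,0,0,-0.1036,-0.0184,0.0185,-1]
    - [0,0,0,-0.1036,-0.0184,0.0185,-1]
    - [0,0,0,-0.1036,-0.0184,0.0185,-1]
    - [0,0,0,-0.1036,-0.0184,0.0185,-1]
    - [0,0,0,-0.1036,-0.0184,0.0185,-1]
    - [0,0,0,-0.1036,-0.0184,0.0185,-1]
    - [0,0,0,-0.1036,-0.0184,0.0185,-1]
    - [0,0,0,-0.1036,-0.0184,0.0185,-1]
    - [0,0,0,-0.1036,-0.0184,0.0185,-1]
    - [0,0,0,-0.1036,-0.0184,0.0185,-1]
    - [0,0,0,-0.1036,-0.0184,0.0185,-1]
    - [0,0,0,-0.1036,-0.0184,0.0185,-1]
    - [0,0,0,-0.1036,-0.0184,0.0185,-1]
    - [0,0,0,0,0,0,-1]

```text
clock: 40.68
eef_pos: [0.4588, 0.0467, 0.1718]
tool_rot: [0.024, 0.572, -0.035, 0.819]
ft_force: [-0.6, -0.3, 0.6]
grip_width: 0.0854
```

Run:
```python
from h import *
c=camera('wrist'); P,u,v=cloud(c); r=rect(P,.4535,.0475,.03,.092,.104)
print(r,get_obs()['eef_pos']); psi=YAW+np.pi/2
go(grasp2tcp([.4535,.0477,.0825],psi,.35),psi,.35,25)
```

```text
[452.7, 46.9, 15.5, 15.9, 85.4, 906.0] [0.4593 0.0468 0.1722]
shift [101.3   0.4 -36.3] n 5 row [20.3  0.1 -7.3] | turn [-0.002  0.001  0.001] m 1 row [-0.0019  0.0007  0.0007] | shift if turned first [101.3   0.4 -36.2]
```

Emit:
play_rows:
  plan:
    - [20.3,0.1,-7.3,0,0,0,-1]
    - [20.3,0.1,-7.3,0,0,0,-1]
    - [20.3,0.1,-7.3,0,0,0,-1]
    - [20.3,0,-7.3,0,0,0,-1]
    - [20.3,0,-7.3,0,0,0,-1]
    - [0,0,0,0,0,0,-1]
    - [0,0,0,0,0,0,-1]
    - [0,0,0,0,0,0,1]
    - [0,0,0,0,0,0,1]
    - [0,0,0,0,0,0,1]
    - [0,0,0,0,0,0,1]
    - [0,0,0,0,0,0,1]
    - [0,0,0,0,0,0,1]
    - [0,0,0,0,0,0,1]
    - [0,0,0,0,0,0,1]

```text
clock: 41.98
eef_pos: [0.4619, 0.0474, 0.0663]
tool_rot: [0.024, 0.571, -0.035, 0.82]
ft_force: [-2.0, -0.0, 5.3]
grip_width: 0.0154
```

Emit:
play_rows:
  plan:
    - [1,0,2.8,0,0,0,1]
    - [2.1,0,5.6,0,0,0,1]
    - [3.1,0,8.5,0,0,0,1]
    - [3.1,0,8.5,0,0,0,1]
    - [3.1,0,8.5,0,0,0,1]
    - [3.1,0,8.5,0,0,0,1]
    - [3.1,0,8.5,0,0,0,1]
    - [3.1,0,8.5,0,0,0,1]
    - [3.1,0,8.5,0,0,0,1]
    - [3.1,0,8.5,0,0,0,1]
    - [3.1,0,8.5,0,0,0,1]
    - [3.1,0,8.5,0,0,0,1]
    - [3.1,0,8.5,0,0,0,1]
    - [3.1,0,8.5,0,0,0,1]
    - [3.1,0,8.5,0,0,0,1]
    - [3.1,0,8.5,0,0,0,1]
    - [3.1,0,8.5,0,0,0,1]
    - [3.1,0,8.5,0,0,0,1]
    - [2.1,0,5.6,0,0,0,1]
    - [1,0,2.8,0,0,0,1]

```text
clock: 43.65
eef_pos: [0.6226, 0.0339, 0.0664]
tool_rot: [0.024, 0.572, -0.035, 0.819]
ft_force: [-11.5, 0.5, 11.2]
grip_width: 0.0153
```

Run:
```python
from h import *
o=get_obs();t=R.from_quat(o['tool_rot']).apply([1,0,0]); g=o['eef_pos']-.019*t; print(g,w2s(g),o['ft_force'],o['grip_width'])
```

```text
[0.6161 0.0344 0.0842] [-0.0843  0.0012] [-11.5167   0.5306  11.2033] 0.015254197585903646
```

Emit:
play_rows:
  plan:
    - [1,0,2.8,0,0,0,1]
    - [2.1,0,5.6,0,0,0,1]
    - [2.1,0,5.6,0,0,0,1]
    - [2.1,0,5.6,0,0,0,1]
    - [2.1,0,5.6,0,0,0,1]
    - [1,0,2.8,0,0,0,1]
    - [0.7,0,1.9,0,0,0,1]
    - [0.7,0,1.9,0,0,0,1]
    - [0,0,0,0,0,0,1]
    - [0,0,0,0,0,0,1]

```text
clock: 44.48
eef_pos: [0.6561, 0.031, 0.0664]
tool_rot: [0.024, 0.572, -0.035, 0.819]
ft_force: [-7.6, 1.1, 6.9]
grip_width: 0.0148
```

Emit:
play_rows:
  plan:
    - [0.7,0,1.9,0,0,0,1]
    - [0.7,0,1.9,0,0,0,1]
    - [0.7,0,1.9,0,0,0,1]
    - [0,0,0,0,0,0,1]
    - [0,0,0,0,0,0,1]

```text
clock: 44.9
eef_pos: [0.6621, 0.0305, 0.0664]
tool_rot: [0.024, 0.572, -0.035, 0.819]
ft_force: [-7.5, 0.2, 7.6]
grip_width: 0.0157
```

Run:
```python
from h import *
o=get_obs();t=R.from_quat(o['tool_rot']).apply([1,0,0]); g=o['eef_pos']-.019*t; print(g,w2s(g),o['ft_force'],o['grip_width'])
```

```text
[0.6556 0.0311 0.0842] [-0.0447  0.0013] [-7.5202  0.2383  7.6198] 0.01570452873848904
```

Already at the original x or slightly deeper; I'll continue to the stop.

Emit:
play_rows:
  plan:
    - [0.7,0,1.9,0,0,0,1]
    - [0.7,0,1.9,0,0,0,1]
    - [0,0,0,0,0,0,1]
    - [0,0,0,0,0,0,1]

```text
clock: 45.23
eef_pos: [0.6661, 0.0302, 0.0664]
tool_rot: [0.024, 0.572, -0.035, 0.819]
ft_force: [-7.5, 0.9, 6.9]
grip_width: 0.0153
```

Emit:
play_rows:
  plan:
    - [0.7,0,1.9,0,0,0,1]
    - [0,0,0,0,0,0,1]
    - [0,0,0,0,0,0,1]
    - [0,0,0,0,0,0,1]

```text
clock: 45.57
eef_pos: [0.6663, 0.0303, 0.0663]
tool_rot: [0.024, 0.573, -0.034, 0.818]
ft_force: [-15.3, 1.2, 13.7]
grip_width: 0.0149
```

Emit:
play_rows:
  plan:
    - [-0.6,0,-1.7,0,0,0,1]
    - [0,0,0,0,0,0,-1]
    - [0,0,0,0,0,0,-1]
    - [0,0,0,0,0,0,-1]
    - [0,0,0,0,0,0,-1]
    - [0,0,0,0,0,0,-1]
    - [0,0,0,0,0,0,-1]
    - [-18.8,0,6.9,0,0,0,-1]
    - [-18.8,0,6.9,0,0,0,-1]
    - [-18.8,0,6.9,0,0,0,-1]
    - [-18.8,0,6.9,0,0,0,-1]
    - [-18.8,0,6.9,0,0,0,-1]
    - [0,34,0,0,0,0,-1]
    - [0,34,0,0,0,0,-1]
    - [0,34,0,0,0,0,-1]
    - [0,34,0,0,0,0,-1]
    - [0,34,0,0,0,0,-1]
    - [0,20,0,0,0,0,-1]
    - [0,0,0,0,0,0,-1]
    - [0,0,0,0,0,0,-1]

```text
clock: 47.23
eef_pos: [0.6834, 0.2207, 0.1655]
tool_rot: [0.023, 0.572, -0.034, 0.82]
ft_force: [-0.4, -1.3, 0.2]
grip_width: 0.0854
```

Run:
```python
from h import *
c=camera('wrist'); save(c,'w8'); P,u,v=cloud(c); r=rect(P,.677,.236,.03,.127,.14)
print(r,get_obs()['eef_pos'],rect(P,.66,.03,.03,.092,.104)); psi=YAW+np.pi/2
print([(np.round(x['centre'],3).tolist(),round(x['confidence'],2)) for x in pinpoint('knob_grip',c)[:2]])
if r: go(grasp2tcp([r[0]/1000,r[1]/1000,.115],psi,.35),psi,.35,25)
```

```text
[677.4, 234.9, 18.3, 17.5, 41.9, 1353.0] [0.6833 0.2194 0.1655] None
[([0.677, 0.233, 0.116], 0.89)]
shift [ 64.   15.8 -24.5] n 3 row [21.3  5.3 -8.2] | turn [0.    0.003 0.001] m 1 row [0.0003 0.0026 0.0007] | shift if turned first [ 64.   15.8 -24.3]
```

View pics/w8.png

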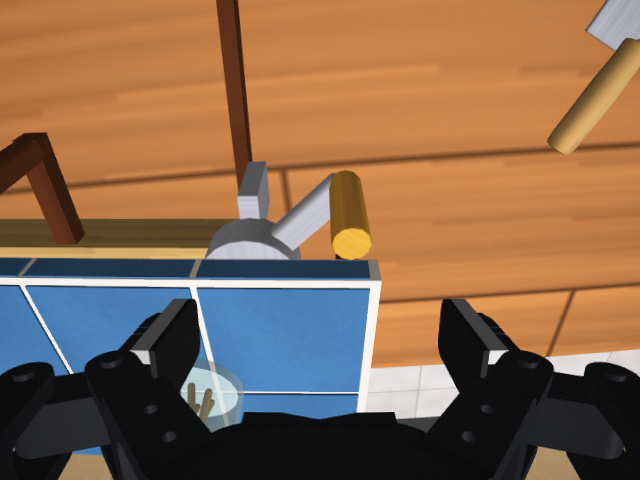

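Emit:
play_rows:
  plan:
    - [0,15.8,0,0,0,0,-1]
    - [16,0,-6.1,0,0,0,-1]
    - [16,0,-6.1,0,0,0,-1]
    - [16,0,-6.1,0,0,0,-1]
    - [16,0,-6.1,0,0,0,-1]
    - [0,0,0,0,0,0,-1]
    - [0,0,0,0,0,0,-1]
    - [0,0,0,0,0,0,1]
    - [0,0,0,0,0,0,1]
    - [0,0,0,0,0,0,1]
    - [0,0,0,0,0,0,1]
    - [0,0,0,0,0,0,1]
    - [0,0,0,0,0,0,1]
    - [0,0,0,0,0,0,1]
    - [0,0,0,0,0,0,1]

```text
clock: 48.58
eef_pos: [0.6846, 0.2352, 0.0985]
tool_rot: [0.024, 0.571, -0.035, 0.82]
ft_force: [-1.0, -1.2, 4.4]
grip_width: 0.0167
```

Emit:
play_rows:
  plan:
    - [-2.8,-9.5,-7.6,0,0,0,1]
    - [-2.3,-10.7,-6.2,0,0,0,1]
    - [-1.6,-11.6,-4.5,0,0,0,1]
    - [-1.0,-12.2,-2.7,0,0,0,1]
    - [-0.3,-12.5,-0.9,0,0,0,1]
    - [0.3,-12.5,0.9,0,0,0,1]
    - [1.0,-12.2,2.7,0,0,0,1]
    - [1.6,-11.6,4.5,0,0,0,1]
    - [2.3,-10.7,6.2,0,0,0,1]
    - [2.8,-9.5,7.6,0,0,0,1]
    - [0,0,0,0,0,0,1]
    - [0,0,0,0,0,0,1]
    - [0,0,0,0,0,0,1]

```text
clock: 49.67
eef_pos: [0.6766, 0.1237, 0.0982]
tool_rot: [0.025, 0.57, -0.034, 0.821]
ft_force: [4.6, 1.9, -3.2]
grip_width: 0.0166
```

Emit:
play_rows:
  plan:
    - [0.5,-1.3,1.3,0,0,0,1]
    - [0.5,-1.3,1.3,0,0,0,1]
    - [0,0,0,0,0,0,1]
    - [0,0,0,0,0,0,1]
    - [0,0,0,0,0,0,1]

```text
clock: 50.08
eef_pos: [0.6772, 0.123, 0.0982]
tool_rot: [0.025, 0.571, -0.031, 0.82]
ft_force: [-1.2, 7.4, 1.8]
grip_width: 0.0165
```

Emit:
play_rows:
  plan:
    - [0.5,-1.3,1.3,0,0,0,1]
    - [0.5,-1.3,1.3,0,0,0,1]
    - [0,0,0,0,0,0,1]
    - [0,0,0,0,0,0,1]
    - [0,0,0,0,0,0,1]

```text
clock: 50.5
eef_pos: [0.6772, 0.123, 0.0981]
tool_rot: [0.025, 0.573, -0.029, 0.819]
ft_force: [-10.3, 13.6, 9.3]
grip_width: 0.0169
```

The knob is at the stop. Now I'll release and retreat up and back.

Emit:
play_rows:
  plan:
    - [-1,2.6,-2.6,0,0,0,1]
    - [0,0,0,0,0,0,-1]
    - [0,0,0,0,0,0,-1]
    - [0,0,0,0,0,0,-1]
    - [0,0,0,0,0,0,-1]
    - [0,0,0,0,0,0,-1]
    - [0,0,0,0,0,0,-1]
    - [-18.8,0,6.9,0,0,0,-1]
    - [-18.8,0,6.9,0,0,0,-1]
    - [-18.8,0,6.9,0,0,0,-1]
    - [-18.8,0,6.9,0,0,0,-1]
    - [-18.8,0,6.9,0,0,0,-1]
    - [-7,0,-19,0,0,0,-1]
    - [-7,0,-19,0,0,0,-1]
    - [-7,0,-19,0,0,0,-1]
    - [-7,0,-19,0,0,0,-1]
    - [-7,0,-19,0,0,0,-1]
    - [0,0,0,0,0,0,-1]
    - [0,0,0,0,0,0,-1]

```text
clock: 52.08
eef_pos: [0.5756, 0.1282, 0.198]
tool_rot: [0.024, 0.571, -0.035, 0.82]
ft_force: [0.1, 1.2, 0.4]
grip_width: 0.0857
```

Run:
```python
from h import *
for n in ['wrist','side','scene']:
    c=camera(n); save(c,'f_'+n); P,u,v=cloud(c)
    print(n,'grip',rect(P,.668,.124,.03,.127,.14),'handle',rect(P,.657,.031,.03,.092,.104))
    for t in ['knob_grip','tray_handle','washer','bowl','bird','spatula','mermaid','stick_jar']: print(t,[(np.round(x['centre'],3).tolist(),round(x['confidence'],2)) for x in pinpoint(t,c)[:1]])
print(get_obs()['eef_pos'],get_obs()['ft_force'])
a=[cv2.imread(f'pics/f_{n}.png') for n in ('wrist','side')]
cv2.imwrite('pics/f2.png',cv2.resize(np.hstack([a[0],a[1][:,:480]]),(800,343)))
```

```text
wrist grip [667.8, 123.4, 18.3, 17.7, 20.0, 604.0] handle [657.1, 30.9, 16.4, 16.1, 82.8, 442.0]
knob_grip [([0.668, 0.123, 0.114], 0.89)]
tray_handle [([0.653, 0.033, 0.079], 0.71)]
washer []
bowl []
bird []
spatula []
mermaid []
stick_jar [([0.801, 0.131, 0.114], 0.8)]
side grip [667.8, 125.3, 16.0, 18.4, 43.2, 54.0] handle [657.4, 35.7, 15.5, 19.3, 7.7, 40.0]
knob_grip [([0.669, 0.129, 0.113], 0.61)]
tray_handle [([0.654, 0.027, 0.078], 0.84)]
washer [([0.491, -0.469, 0.001], 0.81)]
bowl [([0.321, -0.41, 0.002], 0.62)]
bird [([0.396, 0.472, -0.002], 0.56)]
spatula [([0.626, 0.429, 0.004], 0.73)]
mermaid [([0.779, -0.093, 0.115], 0.56)]
stick_jar [([0.802, 0.126, 0.118], 0.72)]
scene grip [670.0, 121.2, 16.3, 15.2, 50.5, 34.0] handle [660.8, 27.8, 14.4, 18.0, 79.0, 33.0]
knob_grip [([0.672, 0.128, 0.115], 0.58)]
tray_handle [([0.658, 0.031, 0.087], 0.68)]
washer [([0.49, -0.471, 0.004], 0.91)]
bowl [([0.322, -0.409, 0.001], 0.84)]
bird [([0.396, 0.467, -0.0], 0.46)]
spatula [([0.622, 0.435, -0.0], 0.88)]
mermaid [([0.782, -0.096, 0.117], 0.94)]
stick_jar [([0.801, 0.127, 0.116], 0.68)]
[0.5762 0.1283 0.1977] [ 0.5726  0.0327 -0.663 ]
```

View pics/f2.png

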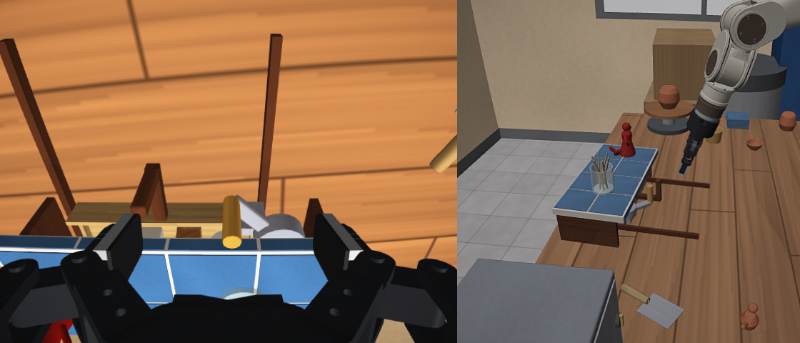

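The tray is home (handle at (657, 31)), the knob is locked (grip at (668, 123.5), which matches the model) and the bystanders haven't moved. I'll hand in now.

```bash
python3 -c "
from workcell import *
print(job_done())"
```

```text
the job is handed in; nothing more can be done
None
```

The job is done and handed in at about 52 s. I opened the knob to its stop and drew the tray out about 200 mm. The four kit pieces that were there went upright in one row on its floor: sanding block, both jars and press mould. I then pushed the tray home to the back stop and turned the knob back to its locked stop.

**Stone and tin:** neither was on the table. The only "tin" reports were low-value and lay on the shelf; I took them as false.

**Mould:** it was knocked about 4 cm aside mid-run, so I measured it again before picking it up.

**Before the tray went home:** each piece was within about 3 mm of its intended spot, except that the mould's box came out 82 mm wide because it included neighbouring points. The scene picture showed it standing correctly.

**After everything:**
- **Tray:** it stopped moving against the back stop as the push force rose. It rests about 4 mm deeper than at the start, within its play.
- **Knob:** it is at its stop, and the grip is within about 2 mm of the locked position in the close-up view. The other two cameras agreed to within about 6 mm.
- **Bystanders:** the washer, bowl, bird and spatula read the same as at the start to within about 5 mm. The mermaid and stick jar were not measured at the start, but I never went near them and they look unmoved.
- **Pieces:** once home, the tray's contents are mostly hidden by the shelf, so I did not measure the pieces again after the push.

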